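# Load the craft-table drying plate and start its timer

### The job

Clear the palette knife off the drying plate into the tool tray, then pull every gift box off its snap stand and stand it upright on the plate, flat inside the rim. When all of them are on the plate, press the timer knob down from off and, holding it down, turn it clockwise until its pointer line is at the white index tab, and let it spring back up. Leave the paper cup and the paint bottle that stand near the boxes where they are.

Things in the scene. Friction and masses are not known exactly. Their poses are not given: they have to be found in the camera images.
- box0: Cardboard box 62 x 62 x 46 mm, open below, 160 g; a square stick (16 x 16, 50 mm tall, sides parallel to the box) stands on its top as handle. Origin: centre of underside, z up. Starts clicked over stand0's post, axes parallel to the stand's, underside 8 mm above the table. Pulls off straight up: catch gives within 10 mm at about 8 to 18 N; clear of the post after 40 mm. May be absent.
- box1: Cardboard box 62 x 62 x 46 mm, open below, 160 g; a square stick (16 x 16, 50 mm tall, sides parallel to the box) stands on its top as handle. Origin: centre of underside, z up. Starts clicked over stand1's post, axes parallel to the stand's, underside 8 mm above the table. Pulls off straight up: catch gives within 10 mm at about 8 to 18 N; clear of the post after 40 mm. May be absent.
- box2: Cardboard box 62 x 62 x 46 mm, open below, 160 g; a square stick (16 x 16, 50 mm tall, sides parallel to the box) stands on its top as handle. Origin: centre of underside, z up. Starts clicked over stand2's post, axes parallel to the stand's, underside 8 mm above the table. Pulls off straight up: catch gives within 10 mm at about 8 to 18 N; clear of the post after 40 mm. May be absent.
- box3: Cardboard box 62 x 62 x 46 mm, open below, 160 g; a square stick (16 x 16, 50 mm tall, sides parallel to the box) stands on its top as handle. Origin: centre of underside, z up. Starts clicked over stand3's post, axes parallel to the stand's, underside 8 mm above the table. Pulls off straight up: catch gives within 10 mm at about 8 to 18 N; clear of the post after 40 mm. May be absent.
- stand0: Painting stand 0, fixed: round steel foot of 80 mm diameter, 8 mm thick, with a wooden snap post (47 x 51 mm over its sprung bars, top 42 mm above the table) in the middle. Origin: centre of the foot's underside.
- stand1: Painting stand 1, fixed: round steel foot of 80 mm diameter, 8 mm thick, with a wooden snap post (47 x 51 mm over its sprung bars, top 42 mm above the table) in the middle. Origin: centre of the foot's underside.
- stand2: Painting stand 2, fixed: round steel foot of 80 mm diameter, 8 mm thick, with a wooden snap post (47 x 51 mm over its sprung bars, top 42 mm above the table) in the middle. Origin: centre of the foot's underside.
- stand3: Painting stand 3, fixed: round steel foot of 80 mm diameter, 8 mm thick, with a wooden snap post (47 x 51 mm over its sprung bars, top 42 mm above the table) in the middle. Origin: centre of the foot's underside.
- dryer: Drying plate, fixed grey unit 30 mm tall. Origin: on the table under the middle of the metal plate, z up. Plate: level, 30 mm above the origin, 200 mm (x) by 230 mm (y) inside a steel rim 10 mm higher and 6 mm thick. A black control panel adjoins on the -y side, with the timer knob at x 0, y -175 mm.
- mark: Setting ring with one white index tab, lying flat on the panel round the timer knob. Origin: on the knob's axis. The tab lies in its -x direction, 35 to 55 mm out; fixed, look only.
- timer_grip (a point): Point in the middle of the timer knob's bar, on the knob's axis (66 mm above the table with the knob up). The bar is 50 mm long (along this point's x), 14 mm wide (y), its top 15 mm above this point and its foot 19 mm below it; the white pointer line is at the -x end. Turns and sinks with the knob.
- timer_push (a joint): How far the timer knob is pressed down: 0 up, 0.008 m fully down. Sprung: about 3 N to start, 6.5 N fully down; it springs back when let go.
- timer_turn (a joint): Turn of the timer knob in rad, 0 = off (at the start), growing clockwise seen from above, to 2.0; stays where it is left. A push-to-set control: it takes a setting only if it is pressed at least 5 mm at off and is still held down that far as it turns through 0.25 to 0.6 rad. There is no hard lock against turning it unpressed, but that sets nothing.
- knife: Palette knife: wooden handle 105 x 20 mm, 16 mm thick, from x -97 to +8 mm; steel blade 4 mm thick, 26 mm wide, on to x +95 mm. Origin: its underside, close to the handle's blade end, z up; about 90 g, balances in the handle 11 mm behind the origin. Lies flat on the drying plate at the start.
- tray: Tool tray, fixed, white, open: 240 mm (x) by 80 mm (y), 22 mm tall, walls and floor 5 mm. Origin: centre of its underside.
- cup0: Paper cup among the stands, 85 mm tall, 72 mm wide at the rim, upright. Origin: centre of its underside.
- paintbottle: White paint bottle among the stands, 48 mm wide, 130 mm tall. Origin: centre of its underside.

How it is judged:
On the way, in this order (a step that is already met when the one before it is completed fails the run):
1. the knife lies in the tool tray and every box stands upright on the drying plate inside the rim, with the timer still off (x of knife in the frame of tray between -0.04 and 0.04 m and y of knife in the frame of tray between -0.028 and 0.028 m and z of knife in the frame of tray between -0.002 and 0.018 m and x of box0 in the frame of dryer between -0.076 and 0.076 m and y of box0 in the frame of dryer between -0.091 and 0.091 m and z of box0 in the frame of dryer between 0.026 and 0.036 m and angle between each of box0, box1, box2, box3's own z axis and vertical below 0.09 rad and x of box1 in the frame of dryer between -0.076 and 0.076 m and y of box1 in the frame of dryer between -0.091 and 0.091 m and z of box1 in the frame of dryer between 0.026 and 0.036 m and x of box2 in the frame of dryer between -0.076 and 0.076 m and y of box2 in the frame of dryer between -0.091 and 0.091 m and z of box2 in the frame of dryer between 0.026 and 0.036 m and x of box3 in the frame of dryer between -0.076 and 0.076 m and y of box3 in the frame of dryer between -0.091 and 0.091 m and z of box3 in the frame of dryer between 0.026 and 0.036 m and value of joint timer_turn below 0.1 rad), for 0.2 s.
2. the timer knob is pressed down while at off (value of joint timer_push above 0.0045 m and value of joint timer_turn below 0.1 rad).
3. the knob, still pressed down, is turned away from off (value of joint timer_push above 0.0045 m and value of joint timer_turn between 0.25 and 0.6 rad).
4. the timer knob is turned to the index tab (angle between the x axis of timer_grip and the x axis of mark, either way round below 0.15 rad and value of joint timer_turn above 0.5 rad), for 0.2 s.
At the end, for the whole second after the job is handed in: Each box present stands at rest on the drying plate inside the rim (height within 4 mm, tilt under 0.09 rad); the knife lies in the tool tray, within 40 mm lengthways and 28 mm crossways of its middle; the timer knob is up (2.5 mm) with its pointer within 0.15 rad of the tab (all of step 4 and x of knife in the frame of tray between -0.04 and 0.04 m and y of knife in the frame of tray between -0.028 and 0.028 m and z of knife in the frame of tray between -0.002 and 0.018 m and x of box0 in the frame of dryer between -0.076 and 0.076 m and y of box0 in the frame of dryer between -0.091 and 0.091 m and z of box0 in the frame of dryer between 0.026 and 0.036 m and angle between each of box0, box1, box2, box3's own z axis and vertical below 0.09 rad and x of box1 in the frame of dryer between -0.076 and 0.076 m and y of box1 in the frame of dryer between -0.091 and 0.091 m and z of box1 in the frame of dryer between 0.026 and 0.036 m and x of box2 in the frame of dryer between -0.076 and 0.076 m and y of box2 in the frame of dryer between -0.091 and 0.091 m and z of box2 in the frame of dryer between 0.026 and 0.036 m and x of box3 in the frame of dryer between -0.076 and 0.076 m and y of box3 in the frame of dryer between -0.091 and 0.091 m and z of box3 in the frame of dryer between 0.026 and 0.036 m and value of joint timer_push below 0.0025 m and linear speed of each of box0, box1, box2, box3, knife below 0.03 m/s); the robot touches nothing.
It fails at once if the paper cup is knocked over or moved more than 40 mm (distance of cup0 from where it was at the start of the episode above 0.04 m or angle between cup0's own z axis and vertical above 0.5 rad).
It fails at once if the paint bottle is knocked over or moved more than 40 mm (distance of paintbottle from where it was at the start of the episode above 0.04 m or angle between paintbottle's own z axis and vertical above 0.5 rad).
Of box0, box1, box2, box3 only 3 to 4 are there at a start; the rules pass over those that are not, and their reading is None.
At some moment in a run one of knife, box0, box1, box2, box3 may be knocked a few centimetres aside while the robot is not near it.
Once in a run the grip may slacken for a moment while it holds something.
It also fails if it takes over 210 s, if anything falls off the work surface, if the arm or the gripper's body presses on something with over 40 N, if the wrist force passes 120 N, or if a joint passes its speed limit or range.

### The arm

A 6-joint arm with a two-finger parallel gripper is mounted at the origin on the work surface. World frame = base frame: x ahead of the robot, y to its left, z up, the work surface at z = 0. Lengths are in m, angles in rad, forces in N, time in s.
With the tool pointing down it reaches from about 0.425 to 0.95 m from the base axis. Payload 3.5 kg.
Tool frame: the origin (TCP) lies on the centre line of the jaws, within the pads' length; the fingertips stand 19 mm ahead of it and the grasp point (between the pads) is the TCP; z points along the fingers, y is the line along which they close (so a half turn about z gives the same grasp; the last joint's range is limited). The gripper opens to 85 mm and grips with 20 to 120 N. Pads are 22 mm wide; open, the fingers measure 114 mm over their backs; the gripper's body (76 mm by 85 mm) begins 54 mm behind the grasp point. The pads swing forward as they close: fully open they stand 13 mm farther back than shut.
Start: joints at [-1.264, 0.286, 1.577, -0, 1.279, -0.15], TCP at [0.298, -0.606, 0.25] pointing down, gripper open.
Joint ranges: [-2.77, 2.77], [-0.9, 2.22], [0.21, 2.48], [-1.53, 4.67], [0.24, 2.81], [-2.84, 2.84]. Speed limits (rad/s): [2.79, 2.79, 3.14, 3.14, 3.14, 3.14].

### API

Orientations are given as a unit quaternion [x, y, z, w].
In Python, from plant import ctrl, imaging gives the robot as it stands. The module is installed in compiled form; this text tells all that it offers.
- The arm moves only by the shell command python3 -m handwheel 'ROWS' [OPENING] [FORCE]. ROWS is JSON, one flat list of numbers, 6 for each row, row after row: the shift along the world's x, y, z in units of 150 mm (1.0 is 150 mm), then the turn, a rotation vector about the world's x, y, z in units of 90 degrees (1.0 is 90 degrees). In form: [tx, ty, tz, rx, ry, rz, tx, ty, tz, rx, ry, rz, ...]. A call has 1 to 5 rows; each row shifts and turns the commanded pose from where the row before left it; what a row does not reach is not made up. A row lasts 1/12 s, in which the tool goes at most 41.7 mm and 7.16 degrees, less where a joint would pass 70% of its speed; a pose out of reach is approached as far as the arm can. A call with a number of a shift or a turn outside -1 to 1 is refused whole. A call with a gripper value outside its range is refused whole. OPENING is the opening, from 0 (shut) to 1 (fully open), set as the call begins (- or left out, the last holds). The fingers move at their own pace and stop on an object; FORCE is the grip in N (left out, the last holds). Time passes only in rows, so rows that do not move let the fingers close. It gives the time, the measured TCP pose, the force, the opening and the grip force at its end, in the units of the state.
- ctrl.get_state(): the state, without advancing time (a new reading comes with each control period).
- imaging.read_camera(name): name is "scene" or "top"; returns (picture, depth): 420x560x3 uint8, blue, green, red; 420x560 float32, m along the optical axis (not along the pixel's ray), 0 where there is no reading.
- imaging.get_calibration(name): a dict with "fovy" (degrees; the focal length in pixels is half the picture's height over the tangent of half this angle, whatever the lens; pixels are square), "cx", "cy" (the principal point, pixels), "distortion" ([k1, k2, p1, p2, k3] as OpenCV has them; the pictures are not rectified), "R" (3x3) and "t" (3): a world point X has camera coordinates R X + t. Camera axes: x right, y down, z forward; pixel columns grow to the right and rows downward; lengths in m; the calibration is good to about 2 mm. A picture is of the moment at which its call begins. get_calibration takes no time and is no camera call.
- ctrl.sign_off(): hands the job in; it is judged then, once.
The state is a dict: "time": time; "qpos": joint angles; "dq": joint speeds; "joint_efforts": joint torques, N m; "eef_pos": TCP position; "tcp_rot": TCP orientation; "contact_force": force on the tool from outside, world axes, zero at the start; "wrist_torque": the same for the moment, N m; "opening": opening from 0.0 (shut) to 1.0 (fully open); "finger_force": force on a finger pad.
Only numpy, scipy, OpenCV 4.12 (cv2) and the standard library are available. Lean on these libraries where they do the work, as an engineer would, in place of code of your own. Each camera call takes 0.05 s, during which the arm holds its last target. There are 200 camera calls.

## Working session

There is one attempt and no reset: what is moved stays moved. The work goes in short steps, Python scripts to look and compute and a shell command to move; the robot and the scene stay as the last step left them, time stands still between calls to the robot, and variables do not carry over. Pictures are saved under pics/ and viewed, at most 14 in all, crops included, and the job is handed in when it is done.

```bash
mkdir -p pics
cat > h.py <<'E'
import numpy as np, cv2
from plant import ctrl, imaging
def cam(n):
    c=imaging.get_calibration(n); f=210/np.tan(np.radians(c["fovy"])/2)
    K=np.array([[f,0,c["cx"]],[0,f,c["cy"]],[0,0,1.]])
    return K,np.array(c["distortion"],float),np.array(c["R"]),np.array(c["t"])
def cloud(n,d):
    K,D,R,t=cam(n); h,w=d.shape
    uv=np.stack(np.meshgrid(np.arange(w),np.arange(h)),-1).reshape(-1,1,2).astype(np.float32)
    xy=cv2.undistortPoints(uv,K,D).reshape(h,w,2)
    P=np.dstack([xy[...,0]*d,xy[...,1]*d,d])
    X=(P-t)@R; X[d<=0]=np.nan
    return X
def proj(n,X):
    K,D,R,t=cam(n)
    return cv2.projectPoints(np.array(X,float).reshape(-1,1,3),cv2.Rodrigues(R)[0],t,K,D)[0].reshape(-1,2)
E
python3 - <<'E'
from h import *
for n in("scene","top"):
    im,d=imaging.read_camera(n); cv2.imwrite(f"pics/{n}0.png",im); np.savez(f"pics/{n}0",im=im,d=d)
    K,D,R,t=cam(n); print(n,K[0,0],D,-R.T@t,R[2])
print(ctrl.get_state())
E
```

```text
scene 401.1481733786792 [-0.03444306  0.          0.          0.          0.        ] [ 1.04925963 -0.30383308  0.6498701 ] [-0.60638376  0.40492749 -0.6843482 ]
top 406.2573242208964 [-0.1049177  0.         0.         0.         0.       ] [0.46162291 0.06144316 0.95750431] [ 0.08739524 -0.0028219  -0.99616972]
{'time': 0.1, 'qpos': array([-1.26401018e+00,  2.87139485e-01,  1.57806797e+00,  1.34426599e-05,
        1.27857905e+00, -1.49996072e-01]), 'dq': array([-0.00123629, -0.00108946, -0.00308193, -0.00268163,  0.00049354,
        0.00016157]), 'joint_efforts': array([ 5.01962986e-04, -4.07298803e+01, -2.93698400e+01, -1.77957477e-04,
        3.40641483e-03, -4.64250888e-06]), 'eef_pos': array([ 0.29757689, -0.60523829,  0.2490236 ]), 'tcp_rot': array([ 9.74031780e-01,  2.26408675e-01, -7.94909108e-05, -1.09405988e-03]), 'contact_force': array([-0.13489685,  0.32801753,  0.14168267]), 'wrist_torque': array([-0.00614982,  0.01260401,  0.03902938]), 'finger_force': 0.0, 'opening': 1.0031134091382465}
```

View pics/top0.png

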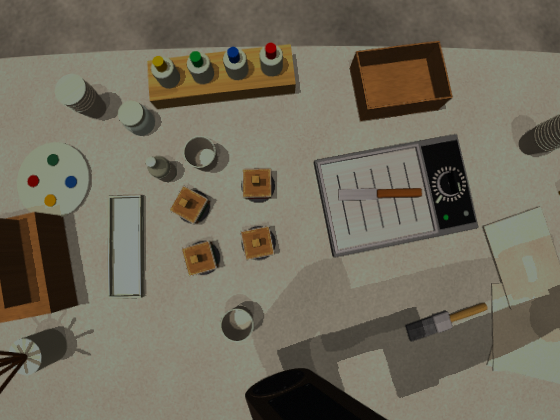

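View pics/scene0.png

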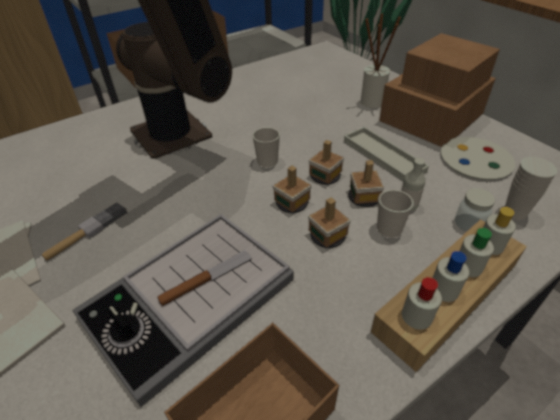

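The top view shows four boxes at about (190,204), (257,183), (200,257) and (258,242). The plate is at (378,196) with the knife across it, the knob at (449,184) and the tray at (127,246). The bottle is at (158,165), and there are cups at (201,154) and (238,320). The scene view agrees with this.

```bash
cat > meas.py <<'E'
from h import *
import sys
def rect(P):
    c,s,a=cv2.minAreaRect(P[:,:2].astype(np.float32)*1000); return np.round(c,1),np.round(s,1),round(a,1)
def boxes(X,seeds):
    for (u,v) in seeds:
        W=X[v-28:v+29,u-28:u+29].reshape(-1,3)
        z=W[:,2]
        st=W[(z>.096)&(z<.112)]; c=np.median(st,0)
        tp=W[(z>.046)&(z<.062)&(np.hypot(*(W[:,:2]-c[:2]).T)<.05)]
        print("stick",st.mean(0).round(4),len(st),"top",rect(tp) if len(tp)>5 else None,len(tp))
E
python3 - <<'E'
from meas import *
d=np.load("pics/top0.npz"); X=cloud("top",d["d"]); im=d["im"]
boxes(X,[(190,204),(257,183),(200,257),(258,242)])
z=X[...,2]
def reg(u0,u1,v0,v1,z0,z1):
    W=X[v0:v1,u0:u1].reshape(-1,3); return W[(W[:,2]>z0)&(W[:,2]<z1)]
print("dryer", rect(reg(305,490,125,265,.026,.06)))
print("tray", rect(reg(100,155,185,305,.012,.03)))
print("trayz",X[246,127], "plate z",X[230,350])
# knife handle by color
hsv=cv2.cvtColor(im,cv2.COLOR_BGR2HSV)
m=(hsv[...,1]>120)&(z>.03); m[:, :330]=0; m[:,440:]=0; m[:150]=0;m[220:]=0
print("handle",rect(X[m]),X[m].mean(0))
print("knob top",np.median(reg(430,470,165,205,.072,.09),0),rect(reg(430,470,165,205,.072,.09)))
for n,p in dict(cup=(201,154),cup2=(238,320),bottle=(158,165)).items():
    u,v=p; W=X[v-30:v+30,u-22:u+22].reshape(-1,3); W=W[W[:,2]>.06]; print(n,rect(W),W[:,2].max())
crop=cv2.resize(im[130:260,310:490],None,fx=4,fy=4,interpolation=cv2.INTER_CUBIC); cv2.imwrite("pics/c1.png",cv2.convertScaleAbs(crop,alpha=1.6))
E
```

```text
stick [0.5517 0.2699 0.1037] 63 top (array([551.8, 270.8]), array([66.7, 65.6]), 61.0) 742
stick [0.5983 0.117  0.1042] 56 top (array([598.9, 117.3]), array([65.2, 64.5]), 89.9) 758
stick [0.4327 0.2459 0.1039] 65 top (array([432.4, 247.6]), array([65.4, 64.2]), 16.0) 747
stick [0.4647 0.1167 0.1041] 57 top (array([464.7, 117.1]), array([64.8, 65.2]), 10.8) 797
dryer (array([ 574.4, -207.8]), array([231.1, 351.9]), 10.6)
tray (array([459. , 429.4]), array([ 84.1, 241.2]), 90.0)
trayz [0.45922806 0.42803383 0.00739479] plate z [ 0.49127419 -0.09486134  0.02987211]
handle (array([ 575.1, -207.4]), array([ 19.6, 103. ]), 1.2) [ 0.57472559 -0.20725962  0.04587595]
knob top [ 0.59723359 -0.3286689   0.08038171] (array([ 597. , -329.8]), array([49.9, 13.9]), 11.3)
cup (array([665.4, 242. ]), array([69.3, 69.9]), 86.7) 0.09011146357928404
cup2 (array([290.9, 160.8]), array([68.5, 70.4]), 89.0) 0.0889862648657955
bottle (array([634.7, 332.5]), array([41.7, 47.2]), 57.3) 0.13334456803077147
```

View pics/c1.png

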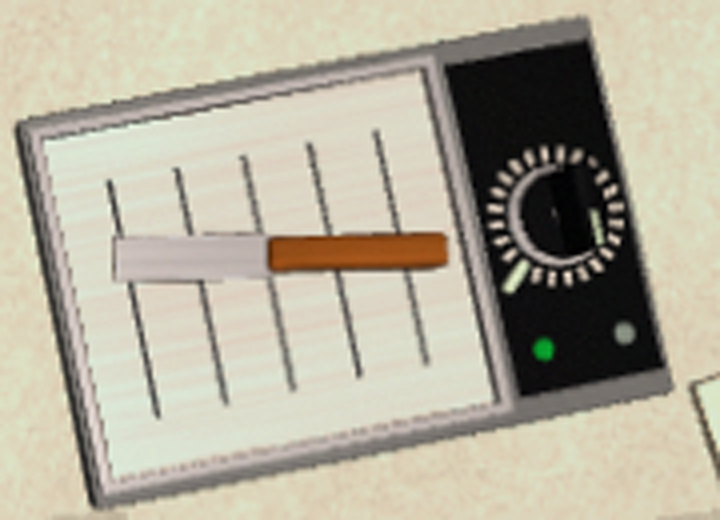

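The crop shows the knife with its handle towards the panel (handle end at 447,250, blade tip at 115,258). The knob's bar is near (570,210), the white tab is at the lower left (515,277), and the pointer is near (598,228). I'll move above the knife handle first.

```bash
cat > plan.py <<'E'
import sys,numpy as np
from plant import ctrl
def plan(x,y,z,phi):
    s=ctrl.get_state(); p=s["eef_pos"]; q=s["tcp_rot"]
    cur=np.degrees(2*np.arctan2(q[1],q[0]))-90
    d=np.array([x,y,z])-p; a=(phi-cur+90)%180-90
    u=d/.15; r=a/90
    n=int(np.ceil(max(np.linalg.norm(d)/.040,abs(a)/7)))
    print("t",round(s["time"],1),"pos",p.round(4),"phi",round(cur,1),"q1,q6",np.degrees(s["qpos"][[0,5]]).round(),"tot",u.round(3),round(r,3),"n",n,"per5:",np.round(np.r_[u,r]/(5*np.ceil(n/5)),4))
if __name__=="__main__": plan(*map(float,sys.argv[1:]))
E
python3 plan.py .575 -.178 .2 1.2
A='[0.123,0.19,-0.022,0,0,0.048, 0.123,0.19,-0.022,0,0,0.048, 0.123,0.19,-0.022,0,0,0.048, 0.123,0.19,-0.022,0,0,0.048, 0.123,0.19,-0.022,0,0,0.048]'
true
python3 -m handwheel '[0.123,0.19,-0.022,0,0,0.048, 0.123,0.19,-0.022,0,0,0.048, 0.123,0.19,-0.022,0,0,0.048, 0.123,0.19,-0.022,0,0,0.048, 0.123,0.19,-0.022,0,0,0.048]' 0.6 80
python3 -m handwheel '[0.123,0.19,-0.022,0,0,0.048, 0.123,0.19,-0.022,0,0,0.048, 0.123,0.19,-0.022,0,0,0.048, 0.123,0.19,-0.022,0,0,0.048, 0.123,0.19,-0.022,0,0,0.048]'
python3 -m handwheel '[0.123,0.19,-0.022,0,0,0.048, 0.123,0.19,-0.022,0,0,0.048, 0.123,0.19,-0.022,0,0,0.048, 0.123,0.19,-0.022,0,0,0.048, 0.123,0.19,-0.022,0,0,0.048]'
python3 -m handwheel '[0,0,0,0,0,0, 0,0,0,0,0,0]'
python3 plan.py .575 -.178 .053 1.2
```

```text
t 0.1 pos [ 0.2976 -0.6052  0.249 ] phi -63.8 q1,q6 [-72.  -9.] tot [ 1.849  2.848 -0.327] 0.723 n 13 per5: [ 0.1233  0.1899 -0.0218  0.0482]
time: 0.52
eef_pos: [0.3903, -0.4616, 0.233]
tcp_rot: [0.914, 0.406, -0.0, -0.001]
contact_force: [0.9, -0.9, -0.3]
opening: 0.599
finger_force: 0.0
time: 0.93
eef_pos: [0.4826, -0.319, 0.2167]
tcp_rot: [0.821, 0.571, -0.0, -0.0]
contact_force: [-0.3, -0.1, -0.1]
opening: 0.599
finger_force: 0.0
time: 1.35
eef_pos: [0.5749, -0.1765, 0.2002]
tcp_rot: [0.7, 0.714, -0.0, -0.0]
contact_force: [0.8, -1.0, 0.0]
opening: 0.6
finger_force: 0.0
time: 1.52
eef_pos: [0.5746, -0.1765, 0.1999]
tcp_rot: [0.7, 0.714, -0.0, -0.001]
contact_force: [0.4, -0.4, -0.8]
opening: 0.598
finger_force: 0.0
t 1.5 pos [ 0.5746 -0.1765  0.1999] phi 1.1 q1,q6 [-27. -28.] tot [ 0.002 -0.01  -0.979] 0.001 n 4 per5: [ 5.000e-04 -1.900e-03 -1.959e-01  1.000e-04]
```

```bash
python3 -m handwheel '[0,-0.005,-0.25,0,0,0, 0,-0.005,-0.25,0,0,0, 0,0,-0.25,0,0,0, 0,0,-0.15,0,0,0, 0,0,-0.08,0,0,0]'
python3 -m handwheel '[0,0,0,0,0,0, 0,0,0,0,0,0, 0,0,0,0,0,0, 0,0,0,0,0,0, 0,0,0,0,0,0]' 0
python3 -m handwheel '[0,0,0,0,0,0, 0,0,0,0,0,0, 0,0,0.05,0,0,0, 0,0,0.15,0,0,0, 0,0,0.2,0,0,0]'
python3 -m handwheel '[0,0,0.25,0,0,0, 0,0,0.25,0,0,0, 0,0,0.25,0,0,0, 0,0,0.15,0,0,0, 0,0,0,0,0,0]'
python3 - <<'E'
from h import *
im,d=imaging.read_camera("scene"); cv2.imwrite("pics/s1.png",im)
E
```

```text
time: 1.93
eef_pos: [0.5712, -0.1799, 0.0495]
tcp_rot: [0.702, 0.712, -0.001, -0.003]
contact_force: [-1.2, -0.5, -0.7]
opening: 0.602
finger_force: 0.0
time: 2.35
eef_pos: [0.5758, -0.1805, 0.056]
tcp_rot: [0.701, 0.713, 0.001, 0.002]
contact_force: [-0.3, -0.8, 1.2]
opening: 0.204
finger_force: 79.2
time: 2.77
eef_pos: [0.572, -0.1783, 0.1112]
tcp_rot: [0.701, 0.713, -0.001, -0.004]
contact_force: [1.2, -0.1, -0.8]
opening: 0.205
finger_force: 78.8
time: 3.18
eef_pos: [0.5771, -0.1808, 0.2567]
tcp_rot: [0.701, 0.713, 0.002, 0.006]
contact_force: [0.4, -0.0, -0.4]
opening: 0.205
finger_force: 78.9
```

View pics/s1.png

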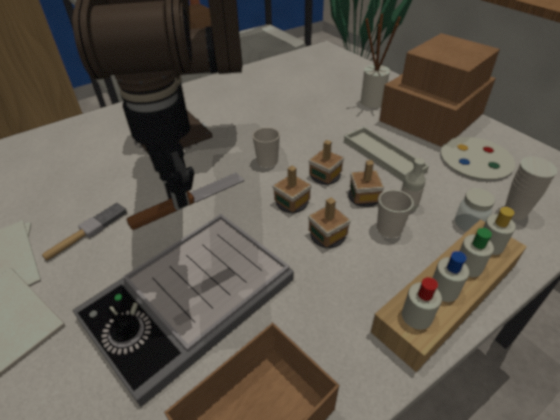

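The knife is held level at (180,200). Next I'll carry it to the tray with a 90° turn.

```bash
python3 -m handwheel '[-0.034,0.203,0,0,0,0.0494, -0.034,0.203,0,0,0,0.0494, -0.034,0.203,0,0,0,0.0494, -0.034,0.203,0,0,0,0.0494, -0.034,0.203,0,0,0,0.0494]' | head -2
python3 -m handwheel '[-0.034,0.203,0,0,0,0.0494, -0.034,0.203,0,0,0,0.0494, -0.034,0.203,0,0,0,0.0494, -0.034,0.203,0,0,0,0.0494, -0.034,0.203,0,0,0,0.0494]' | head -2
python3 -m handwheel '[-0.034,0.203,0,0,0,0.0494, -0.034,0.203,0,0,0,0.0494, -0.034,0.203,0,0,0,0.0494, -0.034,0.203,0,0,0,0.0494, -0.034,0.203,0,0,0,0.0494]' | head -2
python3 -m handwheel '[-0.034,0.203,0,0,0,0.0494, -0.034,0.203,0,0,0,0.0494, -0.034,0.203,0,0,0,0.0494, -0.034,0.203,0,0,0,0.0494, -0.034,0.203,0,0,0,0.0494]'
python3 -m handwheel '[0,0,0,0,0,0, 0,0,0,0,0,0]'
python3 plan.py .475 .429 .033 90
python3 - <<'E'
from meas import *
im,d=imaging.read_camera("top"); X=cloud("top",d); cv2.imwrite("pics/t1.png",im)
E
```

```text
time: 3.65
eef_pos: [0.547, -0.0258, 0.2456]
time: 4.07
eef_pos: [0.5214, 0.1262, 0.2457]
time: 4.48
eef_pos: [0.496, 0.2781, 0.2456]
time: 4.9
eef_pos: [0.4706, 0.43, 0.2452]
tcp_rot: [-0.001, 1.0, -0.002, -0.002]
contact_force: [0.3, 0.1, -1.4]
opening: 0.206
finger_force: 78.8
time: 5.07
eef_pos: [0.4706, 0.4298, 0.2454]
tcp_rot: [-0.0, 1.0, -0.002, -0.002]
contact_force: [0.1, 0.2, -0.8]
opening: 0.199
finger_force: 78.9
t 5.1 pos [0.4706 0.4298 0.2454] phi 90.0 q1,q6 [ 33. -57.] tot [ 0.029 -0.005 -1.416] -0.0 n 6 per5: [ 0.0029 -0.0005 -0.1416 -0.    ]
```

View pics/t1.png

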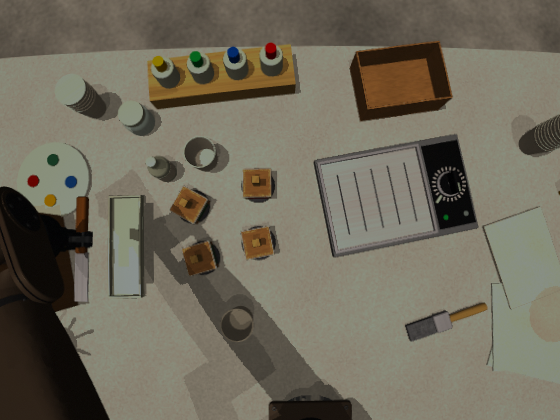

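The knife is straight in the gripper next to the tray, with its handle/blade joint near (82,252). Now I'll lower it.

```bash
python3 -m handwheel '[0.029,0,-0.2,0,0,0, 0,0,-0.25,0,0,0, 0,0,-0.25,0,0,0, 0,0,-0.25,0,0,0, 0,0,-0.2,0,0,0]'
python3 -m handwheel '[0,0,-0.1,0,0,0, 0,0,-0.09,0,0,0, 0,0,-0.06,0,0,0, 0,0,-0.03,0,0,0, 0,0,0,0,0,0]'
python3 -m handwheel '[0,0,0,0,0,0, 0,0,0,0,0,0, 0,0,0,0,0,0]' 0.32
python3 -m handwheel '[0,0,0.05,0,0,0, 0,0,0.15,0,0,0, 0,0,0.25,0,0,0, 0,0,0.25,0,0,0, 0,0,0.25,0,0,0]' 
python3 -m handwheel '[0,0,0.25,0,0,0, 0,0,0.2,0,0,0, 0,0,0,0,0,0]' 0.5
python3 plan.py .552 .271 .2 61
```

```text
time: 5.53
eef_pos: [0.4755, 0.4264, 0.0722]
tcp_rot: [0.002, 1.0, -0.002, -0.002]
contact_force: [-0.4, 0.3, -1.1]
opening: 0.204
finger_force: 78.9
time: 5.95
eef_pos: [0.4773, 0.4292, 0.0346]
tcp_rot: [0.001, 1.0, 0.0, 0.0]
contact_force: [-0.4, -0.3, -0.2]
opening: 0.209
finger_force: 78.9
time: 6.2
eef_pos: [0.4779, 0.4301, 0.0363]
tcp_rot: [0.001, 1.0, 0.001, 0.001]
contact_force: [-0.5, -0.1, 1.2]
opening: 0.317
finger_force: 0.0
time: 6.62
eef_pos: [0.4766, 0.4292, 0.1793]
tcp_rot: [0.001, 1.0, 0.0, 0.0]
contact_force: [0.5, 0.9, 0.1]
opening: 0.319
finger_force: 0.0
time: 6.87
eef_pos: [0.4799, 0.4315, 0.2556]
tcp_rot: [0.001, 1.0, 0.005, 0.007]
contact_force: [1.6, 1.7, 2.0]
opening: 0.496
finger_force: 0.0
t 6.9 pos [0.4799 0.4315 0.2556] phi 89.9 q1,q6 [ 33. -57.] tot [ 0.481 -1.07  -0.371] -0.321 n 5 per5: [ 0.0961 -0.214  -0.0742 -0.0642]
```

```bash
python3 -m handwheel '[0.096,-0.214,-0.05,0,0,-0.0642, 0.096,-0.214,-0.05,0,0,-0.0642, 0.096,-0.214,-0.05,0,0,-0.0642, 0.096,-0.214,-0.05,0,0,-0.0642, 0.096,-0.214,-0.05,0,0,-0.0642]'
python3 -m handwheel '[0,0,0,0,0,0, 0,0,0,0,0,0]' | head -1
python3 - <<'E'
from meas import *
import plan
d=np.load("pics/top0.npz"); X=cloud("top",d["d"]).reshape(-1,3); im=d["im"]
# rim points: z 37..44mm, in rough dryer frame
for a in (9.5,10,10.5,11,11.5):
    th=np.radians(a);c=np.array([.565,-.158]); R=np.array([[np.cos(th),np.sin(th)],[-np.sin(th),np.cos(th)]])
    L=(X[:,:2]-c)@R.T; m=(X[:,2]>.036)&(X[:,2]<.0445)
    def side(k,lo,hi):
        o=1-k; s=m&(L[:,k]>lo)&(L[:,k]<hi)&(abs(L[:,o])<.07); return L[s,k].mean().round(4),L[s,k].std().round(4),s.sum()
    print(a,side(0,-.115,-.09),side(0,.09,.115),side(1,-.13,-.105),side(1,.105,.13))
# stick/box orientation by image: refine with 2D moment search
X=X.reshape(420,560,3)
for u,v in [(190,204),(257,183),(200,257),(258,242)]:
    W=X[v-28:v+29,u-28:u+29].reshape(-1,3); st=W[(W[:,2]>.098)&(W[:,2]<.11),:2].mean(0)
    P=W[(W[:,2]>.047)&(W[:,2]<.061),:2]-st; P=P[np.hypot(*P.T)<.047]
    best=min((np.sum(np.percentile(np.abs(P@np.array([[np.cos(t),-np.sin(t)],[np.sin(t),np.cos(t)]])),93,axis=0)),np.degrees(t)) for t in np.radians(np.arange(0,90,.5)))
    print(st.round(4),best)
plan.plan(.5518,.2700,.08,61)
E
```

```text
time: 7.28
eef_pos: [0.5491, 0.2674, 0.2072]
tcp_rot: [0.252, 0.968, 0.0, 0.0]
contact_force: [-0.5, 0.3, 1.1]
opening: 0.495
finger_force: 0.0
time: 7.45
9.5 (np.float64(-0.1023), np.float64(0.0023), np.int64(156)) (np.float64(0.103), np.float64(0.0021), np.int64(170)) (np.float64(-0.1175), np.float64(0.0023), np.int64(196)) (np.float64(0.1181), np.float64(0.002), np.int64(176))
10 (np.float64(-0.1022), np.float64(0.0021), np.int64(156)) (np.float64(0.103), np.float64(0.002), np.int64(172)) (np.float64(-0.1175), np.float64(0.0022), np.int64(197)) (np.float64(0.1181), np.float64(0.0019), np.int64(177))
10.5 (np.float64(-0.1022), np.float64(0.002), np.int64(156)) (np.float64(0.103), np.float64(0.0019), np.int64(170)) (np.float64(-0.1175), np.float64(0.0022), np.int64(197)) (np.float64(0.1181), np.float64(0.0019), np.int64(177))
11 (np.float64(-0.1022), np.float64(0.0019), np.int64(156)) (np.float64(0.103), np.float64(0.0019), np.int64(171)) (np.float64(-0.1175), np.float64(0.0022), np.int64(197)) (np.float64(0.1181), np.float64(0.002), np.int64(177))
11.5 (np.float64(-0.1022), np.float64(0.0019), np.int64(157)) (np.float64(0.103), np.float64(0.002), np.int64(169)) (np.float64(-0.1175), np.float64(0.0023), np.int64(197)) (np.float64(0.1181), np.float64(0.0021), np.int64(178))
[0.5518 0.2701] (np.float64(0.060855580800771594), np.float64(60.5))
[0.5985 0.1171] (np.float64(0.06088739541061075), np.float64(87.5))
[0.4326 0.2461] (np.float64(0.06008074325523638), np.float64(12.5))
[0.4647 0.1167] (np.float64(0.06064033442584618), np.float64(16.0))
t 7.5 pos [0.5492 0.2671 0.2067] phi 60.9 q1,q6 [ 16. -44.] tot [ 0.017  0.019 -0.844] 0.002 n 4 per5: [ 0.0035  0.0038 -0.1689  0.0003]
```

The plate centre is (0.565, -0.158) at 11°. Next is box A.

```bash
python3 -m handwheel '[0.017,0.019,-0.2,0,0,0, 0,0,-0.25,0,0,0, 0,0,-0.2,0,0,0, 0,0,-0.13,0,0,0, 0,0,-0.06,0,0,0]'
python3 -m handwheel '[0,0,0,0,0,0, 0,0,0,0,0,0, 0,0,0,0,0,0, 0,0,0,0,0,0, 0,0,0,0,0,0]' 0 80
python3 -m handwheel '[0,0,0,0,0,0, 0,0,0.03,0,0,0, 0,0,0.03,0,0,0, 0,0,0.03,0,0,0, 0,0,0.03,0,0,0]'
python3 -m handwheel '[0,0,0.05,0,0,0, 0,0,0.07,0,0,0, 0,0,0.1,0,0,0, 0,0,0.15,0,0,0, 0,0,0.2,0,0,0]'
python3 -m handwheel '[0,0,0.2,0,0,0, 0,0,0.2,0,0,0, 0,0,0.05,0,0,0, 0,0,0,0,0,0]'
python3 - <<'E'
from h import *
import plan
im,d=imaging.read_camera("scene"); cv2.imwrite("pics/s2.png",im)
ex=np.array([.9816,.1908]);ey=np.array([-.1908,.9816]);c=np.array([.565,-.158])
for a in(48,-48):
  for b in (54,-54): print(a,b,(c+ex*a/1000+ey*b/1000).round(4))
p=c+ex*.048+ey*.054
plan.plan(*p,.25,11)
E
```

```text
time: 7.87
eef_pos: [0.5487, 0.2724, 0.0775]
tcp_rot: [0.249, 0.968, -0.001, -0.002]
contact_force: [0.1, -0.6, -0.4]
opening: 0.505
finger_force: 0.0
time: 8.28
eef_pos: [0.5517, 0.2718, 0.0821]
tcp_rot: [0.25, 0.968, 0.0, 0.001]
contact_force: [-1.4, -1.1, -1.9]
opening: 0.177
finger_force: 77.8
time: 8.7
eef_pos: [0.552, 0.2718, 0.1002]
tcp_rot: [0.25, 0.968, 0.0, 0.001]
contact_force: [-1.4, 0.7, -1.3]
opening: 0.175
finger_force: 79.3
time: 9.12
eef_pos: [0.5502, 0.2713, 0.184]
tcp_rot: [0.25, 0.968, -0.001, -0.002]
contact_force: [0.4, 0.0, -1.0]
opening: 0.18
finger_force: 79.2
time: 9.45
eef_pos: [0.5532, 0.2722, 0.2567]
tcp_rot: [0.25, 0.968, 0.002, 0.004]
contact_force: [0.4, 0.3, -1.5]
opening: 0.175
finger_force: 79.2
48 54 [ 0.6018 -0.0958]
48 -54 [ 0.6224 -0.2018]
-48 54 [ 0.5076 -0.1142]
-48 -54 [ 0.5282 -0.2202]
t 9.5 pos [0.5519 0.2718 0.2533] phi 61.0 q1,q6 [ 17. -44.] tot [ 0.333 -2.451 -0.022] -0.556 n 10 per5: [ 0.0333 -0.2451 -0.0022 -0.0556]
```

View pics/s2.png

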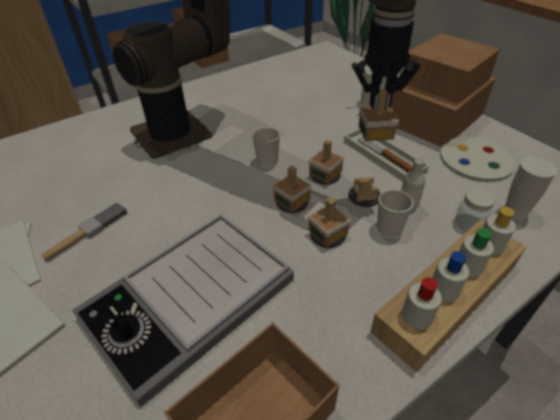

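Box A is off its stand and held upright at (380,120). The knife lies in the tray at (385,150). I'll carry the box to the plate slot at (0.622, -0.202).

```bash
python3 -m handwheel '[0.0313,-0.2105,0,0,0,-0.037, 0.0313,-0.2105,0,0,0,-0.037, 0.0313,-0.2105,0,0,0,-0.037, 0.0313,-0.2105,0,0,0,-0.037, 0.0313,-0.2105,0,0,0,-0.037]' | head -2
python3 -m handwheel '[0.0313,-0.2105,0,0,0,-0.037, 0.0313,-0.2105,0,0,0,-0.037, 0.0313,-0.2105,0,0,0,-0.037, 0.0313,-0.2105,0,0,0,-0.037, 0.0313,-0.2105,0,0,0,-0.037]' | head -2
python3 -m handwheel '[0.0313,-0.2105,0,0,0,-0.037, 0.0313,-0.2105,0,0,0,-0.037, 0.0313,-0.2105,0,0,0,-0.037, 0.0313,-0.2105,0,0,0,-0.037, 0.0313,-0.2105,0,0,0,-0.037]'
python3 -m handwheel '[0,0,0,0,0,0, 0,0,0,0,0,0]'
python3 plan.py .6224 -.2018 .105 11
```

```text
time: 9.92
eef_pos: [0.5733, 0.1124, 0.2482]
time: 10.33
eef_pos: [0.5969, -0.0454, 0.2481]
time: 10.75
eef_pos: [0.6205, -0.203, 0.2478]
tcp_rot: [0.637, 0.771, -0.001, -0.003]
contact_force: [0.4, 0.2, -1.5]
opening: 0.179
finger_force: 79.4
time: 10.92
eef_pos: [0.6205, -0.2032, 0.248]
tcp_rot: [0.637, 0.771, -0.001, -0.003]
contact_force: [-0.3, 1.2, -0.7]
opening: 0.174
finger_force: 79.4
t 10.9 pos [ 0.6205 -0.2032  0.248 ] phi 10.9 q1,q6 [-27. -38.] tot [ 0.013  0.01  -0.953] 0.001 n 4 per5: [ 0.0025  0.0019 -0.1906  0.0002]
```

```bash
python3 -m handwheel '[0.013,0.01,-0.2,0,0,0, 0,0,-0.22,0,0,0, 0,0,-0.2,0,0,0, 0,0,-0.12,0,0,0, 0,0,-0.08,0,0,0]'
python3 -m handwheel '[0,0,-0.06,0,0,0, 0,0,-0.04,0,0,0, 0,0,-0.03,0,0,0, 0,0,0,0,0,0, 0,0,0,0,0,0]'
python3 -m handwheel '[0,0,0,0,0,0, 0,0,0,0,0,0, 0,0,0,0,0,0, 0,0,0,0,0,0]' 0.5
python3 -m handwheel '[0,0,0.1,0,0,0, 0,0,0.2,0,0,0, 0,0,0.25,0,0,0, 0,0,0.2,0,0,0, 0,0,0.1,0,0,0]'
python3 -m handwheel '[-0.016,0.2126,0,0,0,-0.0133, -0.016,0.2126,0,0,0,-0.0133, -0.016,0.2126,0,0,0,-0.0133, -0.016,0.2126,0,0,0,-0.0133, -0.016,0.2126,0,0,0,-0.0133]' | head -2
python3 -m handwheel '[-0.016,0.2126,0,0,0,-0.0133, -0.016,0.2126,0,0,0,-0.0133, -0.016,0.2126,0,0,0,-0.0133, -0.016,0.2126,0,0,0,-0.0133, -0.016,0.2126,0,0,0,-0.0133]' | head -2
python3 -m handwheel '[0,0,0,0,0,0, 0,0,0,0,0,0]' | head -2
python3 - <<'E'
from meas import *
import plan
im,d=imaging.read_camera("top"); X=cloud("top",d); cv2.imwrite("pics/t2.png",im)
plan.plan(.5986,.1172,.08,-1)
E
```

```text
time: 11.33
eef_pos: [0.621, -0.1977, 0.1232]
tcp_rot: [0.635, 0.772, -0.001, -0.004]
contact_force: [0.6, 0.6, -1.6]
opening: 0.172
finger_force: 79.5
time: 11.75
eef_pos: [0.6244, -0.2007, 0.1104]
tcp_rot: [0.636, 0.772, 0.0, 0.001]
contact_force: [0.1, -0.5, -0.6]
opening: 0.173
finger_force: 79.5
time: 12.08
eef_pos: [0.6242, -0.2008, 0.1103]
tcp_rot: [0.636, 0.772, 0.0, 0.001]
contact_force: [-0.3, -0.4, 1.2]
opening: 0.5
finger_force: 0.0
time: 12.5
eef_pos: [0.6257, -0.2014, 0.2442]
tcp_rot: [0.636, 0.772, 0.001, 0.005]
contact_force: [0.1, -1.0, 1.0]
opening: 0.5
finger_force: 0.0
time: 12.92
eef_pos: [0.6116, -0.0398, 0.2385]
time: 13.33
eef_pos: [0.5996, 0.1199, 0.2386]
time: 13.5
eef_pos: [0.5997, 0.1199, 0.2382]
t 13.6 pos [0.5999 0.1187 0.238 ] phi -0.8 q1,q6 [2. 3.] tot [-0.009 -0.01  -1.053] -0.002 n 4 per5: [-0.0017 -0.002  -0.2107 -0.0004]
```

View pics/t2.png

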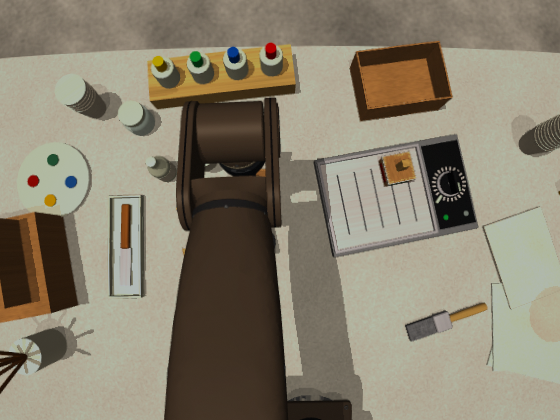

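Box A stands flat on the plate at (399,167), and the knife is in the tray at (125,232). I'll check the remaining sticks with the scene camera before gripping B.

```bash
cat >> meas.py <<'E'
def sticks(cam="scene",z0=.085,z1=.108,lo=(.35,.03),hi=(.75,.4)):
    im,d=imaging.read_camera(cam); X=cloud(cam,d)
    m=(X[...,2]>z0)&(X[...,2]<z1)&(X[...,0]>lo[0])&(X[...,0]<hi[0])&(X[...,1]>lo[1])&(X[...,1]<hi[1])
    n,l,s,c=cv2.connectedComponentsWithStats(m.astype(np.uint8))
    for i in range(1,n):
        if s[i,4]>15: P=X[l==i]; print("cc",c[i].round(),s[i,4],P.mean(0).round(3),rect(P))
    return im,X
E
python3 -c "
from meas import *
sticks()"
```

```text
cc [328. 148.] 19 [0.438 0.245 0.089] (array([437.4, 244.4]), array([19.8,  9.9]), 59.0)
cc [292. 171.] 88 [0.469 0.115 0.097] (array([466. , 116.1]), array([18.7, 17.1]), 6.0)
cc [415. 176.] 177 [0.641 0.327 0.094] (array([639. , 327.7]), array([40. , 26.1]), 31.5)
cc [330. 203.] 109 [0.603 0.115 0.097] (array([600.2, 116.8]), array([16.5, 17.7]), 88.4)
```

```bash
python3 -m handwheel '[-0.009,-0.01,-0.25,0,0,0, 0,0,-0.27,0,0,0, 0,0,-0.25,0,0,0, 0,0,-0.2,0,0,0, 0,0,-0.09,0,0,0]'
python3 -m handwheel '[0,0,0,0,0,0, 0,0,0,0,0,0, 0,0,0,0,0,0, 0,0,0,0,0,0, 0,0,0,0,0,0]' 0 80
python3 -m handwheel '[0,0,0,0,0,0, 0,0,0.03,0,0,0, 0,0,0.03,0,0,0, 0,0,0.03,0,0,0, 0,0,0.03,0,0,0]'
python3 -m handwheel '[0,0,0.05,0,0,0, 0,0,0.07,0,0,0, 0,0,0.1,0,0,0, 0,0,0.15,0,0,0, 0,0,0.2,0,0,0]'
python3 -m handwheel '[0,0,0.2,0,0,0, 0,0,0.2,0,0,0, 0,0,0.05,0,0,0, 0,0,0,0,0,0]'
python3 -m handwheel '[-0.047,-0.225,0,0,0,0.0133, -0.047,-0.225,0,0,0,0.0133, -0.047,-0.225,0,0,0,0.0133, -0.047,-0.225,0,0,0,0.0133, -0.047,-0.225,0,0,0,0.0133]' | head -2
python3 -m handwheel '[-0.047,-0.225,0,0,0,0.0133, -0.047,-0.225,0,0,0,0.0133, -0.047,-0.225,0,0,0,0.0133, -0.047,-0.225,0,0,0,0.0133, -0.047,-0.225,0,0,0,0.0133]' | head -2
python3 -m handwheel '[0,0,0,0,0,0, 0,0,0,0,0,0]'
python3 plan.py .5282 -.2202 .103 11
```

```text
time: 14.02
eef_pos: [0.5955, 0.1151, 0.0729]
tcp_rot: [0.714, 0.701, -0.003, -0.003]
contact_force: [-0.6, -1.0, 0.2]
opening: 0.498
finger_force: 0.0
time: 14.43
eef_pos: [0.5996, 0.1166, 0.0798]
tcp_rot: [0.713, 0.702, 0.001, 0.001]
contact_force: [1.4, -0.3, -1.1]
opening: 0.179
finger_force: 77.8
time: 14.85
eef_pos: [0.5987, 0.1168, 0.0971]
tcp_rot: [0.713, 0.701, 0.0, 0.0]
contact_force: [0.5, -2.9, -2.3]
opening: 0.175
finger_force: 79.6
time: 15.27
eef_pos: [0.5964, 0.1174, 0.1805]
tcp_rot: [0.713, 0.701, -0.002, -0.002]
contact_force: [0.2, 0.4, -1.3]
opening: 0.179
finger_force: 79.5
time: 15.6
eef_pos: [0.5999, 0.1174, 0.2532]
tcp_rot: [0.713, 0.702, 0.003, 0.002]
contact_force: [-0.1, -0.2, -2.0]
opening: 0.176
finger_force: 79.7
time: 16.02
eef_pos: [0.5612, -0.0525, 0.2457]
time: 16.43
eef_pos: [0.5261, -0.2212, 0.2457]
time: 16.6
eef_pos: [0.5264, -0.2214, 0.2459]
tcp_rot: [0.637, 0.771, 0.0, -0.003]
contact_force: [0.4, 1.0, -0.9]
opening: 0.175
finger_force: 79.6
t 16.6 pos [ 0.5264 -0.2214  0.2459] phi 10.8 q1,q6 [-33. -44.] tot [ 0.012  0.008 -0.953] 0.002 n 4 per5: [ 0.0024  0.0016 -0.1905  0.0004]
```

```bash
python3 -m handwheel '[0.012,0.008,-0.2,0,0,0, 0,0,-0.22,0,0,0, 0,0,-0.2,0,0,0, 0,0,-0.12,0,0,0, 0,0,-0.08,0,0,0]' | head -2
python3 -m handwheel '[0,0,-0.06,0,0,0, 0,0,-0.04,0,0,0, 0,0,-0.03,0,0,0, 0,0,0,0,0,0, 0,0,0,0,0,0]' | head -2
python3 -m handwheel '[0,0,0,0,0,0, 0,0,0,0,0,0, 0,0,0,0,0,0]'
python3 plan.py .5282 -.2202 .103 11
```

```text
time: 17.02
eef_pos: [0.5275, -0.2163, 0.121]
time: 17.43
eef_pos: [0.5303, -0.2197, 0.1073]
time: 17.68
eef_pos: [0.5301, -0.2198, 0.1072]
tcp_rot: [0.636, 0.772, 0.0, 0.001]
contact_force: [0.0, -0.1, -1.8]
opening: 0.175
finger_force: 79.6
t 17.7 pos [ 0.5301 -0.2198  0.1072] phi 11.0 q1,q6 [-33. -44.] tot [-0.013 -0.003 -0.028] -0.001 n 1 per5: [-0.0026 -0.0006 -0.0056 -0.0001]
```

```bash
python3 -m handwheel '[-0.007,0,-0.018,0,0,0, 0,0,-0.015,0,0,0, 0,0,0,0,0,0, 0,0,0,0,0,0]'
python3 -m handwheel '[0,0,0,0,0,0, 0,0,0,0,0,0, 0,0,0,0,0,0, 0,0,0,0,0,0]' 0.5
python3 -m handwheel '[0,0,0.1,0,0,0, 0,0,0.2,0,0,0, 0,0,0.25,0,0,0, 0,0,0.2,0,0,0, 0,0,0.1,0,0,0]' | head -2
python3 -m handwheel '[-0.0433,0.207,0,0,0,0.0022, -0.0433,0.207,0,0,0,0.0022, -0.0433,0.207,0,0,0,0.0022, -0.0433,0.207,0,0,0,0.0022, -0.0433,0.207,0,0,0,0.0022]' | head -2
python3 -m handwheel '[-0.0433,0.207,0,0,0,0.0022, -0.0433,0.207,0,0,0,0.0022, -0.0433,0.207,0,0,0,0.0022, -0.0433,0.207,0,0,0,0.0022, -0.0433,0.207,0,0,0,0.0022]' | head -2
python3 -m handwheel '[-0.0433,0.207,0,0,0,0.0022, -0.0433,0.207,0,0,0,0.0022, -0.0433,0.207,0,0,0,0.0022, -0.0433,0.207,0,0,0,0.0022, -0.0433,0.207,0,0,0,0.0022]' | head -2
python3 -m handwheel '[0,0,0,0,0,0, 0,0,0,0,0,0]' | head -2
python3 - <<'E'
from meas import *
import plan
sticks()
print("plate:"); im,X=sticks("top",.117,.132,(.4,-.28),(.75,-.02)); cv2.imwrite("pics/t3.png",im)
plan.plan(.4326,.246,.08,14)
E
```

```text
time: 18.02
eef_pos: [0.5288, -0.2197, 0.1015]
tcp_rot: [0.636, 0.772, -0.0, 0.0]
contact_force: [-0.0, 0.1, -0.6]
opening: 0.173
finger_force: 79.8
time: 18.35
eef_pos: [0.5287, -0.2194, 0.1014]
tcp_rot: [0.636, 0.772, 0.0, 0.0]
contact_force: [1.3, 0.4, 0.4]
opening: 0.498
finger_force: 0.0
time: 18.77
eef_pos: [0.5303, -0.2204, 0.2341]
time: 19.18
eef_pos: [0.4956, -0.0629, 0.229]
time: 19.6
eef_pos: [0.4631, 0.0925, 0.229]
time: 20.02
eef_pos: [0.4306, 0.2478, 0.2291]
time: 20.18
eef_pos: [0.4307, 0.2475, 0.2289]
cc [327. 145.] 78 [0.435 0.245 0.097] (array([432.4, 246.9]), array([17.3, 17.7]), 16.3)
cc [292. 171.] 87 [0.469 0.115 0.097] (array([466. , 116.3]), array([17.8, 17.3]), 5.2)
cc [415. 176.] 183 [0.641 0.327 0.094] (array([639.5, 328. ]), array([40.4, 26.3]), 27.7)
plate:
cc [405. 163.] 67 [ 0.627 -0.2    0.125] (array([ 627.7, -200.6]), array([15.7, 16.7]), 12.4)
cc [415. 210.] 59 [ 0.528 -0.217  0.126] (array([ 528.1, -217.5]), array([15.7, 14.2]), 15.0)
t 20.3 pos [0.4313 0.2459 0.2288] phi 14.0 q1,q6 [18.  4.] tot [ 0.009  0.    -0.992] -0.0 n 4 per5: [ 1.800e-03  1.000e-04 -1.984e-01 -1.000e-04]
```

View pics/t3.png

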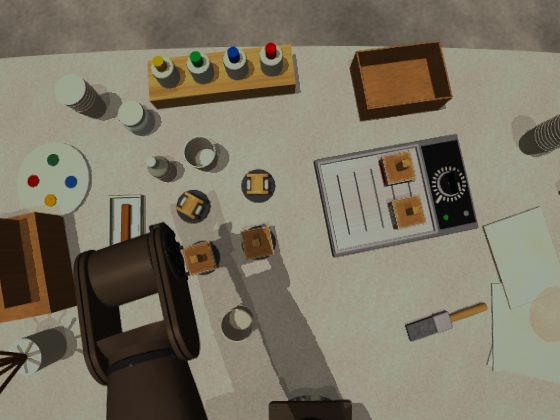

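Boxes A (399,167) and B (408,211) stand on the plate, and C and D are unmoved. I'll take C now.

```bash
python3 -m handwheel '[0.009,0,-0.22,0,0,0, 0,0,-0.27,0,0,0, 0,0,-0.25,0,0,0, 0,0,-0.17,0,0,0, 0,0,-0.08,0,0,0]' | head -2
python3 -m handwheel '[0,0,0,0,0,0, 0,0,0,0,0,0, 0,0,0,0,0,0, 0,0,0,0,0,0, 0,0,0,0,0,0]' 0 80
python3 -m handwheel '[0,0,0,0,0,0, 0,0,0.03,0,0,0, 0,0,0.03,0,0,0, 0,0,0.03,0,0,0, 0,0,0.03,0,0,0]'
python3 -m handwheel '[0,0,0.05,0,0,0, 0,0,0.07,0,0,0, 0,0,0.1,0,0,0, 0,0,0.15,0,0,0, 0,0,0.2,0,0,0]'
python3 -m handwheel '[0,0,0.2,0,0,0, 0,0,0.2,0,0,0, 0,0,0.05,0,0,0, 0,0,0,0,0,0]'
python3 -m handwheel '[0.113,-0.228,0,0,0,-0.0033, 0.113,-0.228,0,0,0,-0.0033, 0.113,-0.228,0,0,0,-0.0033, 0.113,-0.228,0,0,0,-0.0033, 0.113,-0.228,0,0,0,-0.0033]' | head -2
python3 -m handwheel '[0.113,-0.228,0,0,0,-0.0033, 0.113,-0.228,0,0,0,-0.0033, 0.113,-0.228,0,0,0,-0.0033, 0.113,-0.228,0,0,0,-0.0033, 0.113,-0.228,0,0,0,-0.0033]' | head -2
python3 -m handwheel '[0,0,0,0,0,0, 0,0,0,0,0,0, 0,0,0,0,0,0]'
python3 plan.py .6018 -.0958 .102 11
```

```text
time: 20.7
eef_pos: [0.4302, 0.2438, 0.076]
time: 21.12
eef_pos: [0.4335, 0.246, 0.0815]
tcp_rot: [0.615, 0.788, 0.001, 0.001]
contact_force: [0.6, -2.4, -2.1]
opening: 0.175
finger_force: 78.0
time: 21.53
eef_pos: [0.4331, 0.2464, 0.0996]
tcp_rot: [0.616, 0.788, 0.0, 0.0]
contact_force: [0.2, -1.2, -1.7]
opening: 0.172
finger_force: 79.6
time: 21.95
eef_pos: [0.4307, 0.2466, 0.1835]
tcp_rot: [0.616, 0.788, -0.001, -0.002]
contact_force: [0.3, 0.2, -1.8]
opening: 0.173
finger_force: 79.5
time: 22.28
eef_pos: [0.4339, 0.2474, 0.2555]
tcp_rot: [0.615, 0.788, 0.004, 0.002]
contact_force: [-0.6, -0.4, -1.7]
opening: 0.177
finger_force: 79.7
time: 22.7
eef_pos: [0.5165, 0.0743, 0.2489]
time: 23.12
eef_pos: [0.6015, -0.0967, 0.2484]
time: 23.37
eef_pos: [0.601, -0.0949, 0.249]
tcp_rot: [0.636, 0.772, -0.0, -0.002]
contact_force: [-0.2, 0.4, -1.0]
opening: 0.177
finger_force: 79.5
t 23.4 pos [ 0.601  -0.0949  0.249 ] phi 11.0 q1,q6 [-19. -30.] tot [ 0.005 -0.006 -0.98 ] -0.0 n 4 per5: [ 1.00e-03 -1.20e-03 -1.96e-01 -1.00e-04]
```

```bash
python3 -m handwheel '[0.005,-0.006,-0.2,0,0,0, 0,0,-0.22,0,0,0, 0,0,-0.2,0,0,0, 0,0,-0.12,0,0,0, 0,0,-0.1,0,0,0]' | head -2
python3 -m handwheel '[0,0,-0.06,0,0,0, 0,0,-0.05,0,0,0, 0,0,-0.03,0,0,0, 0,0,-0.015,0,0,0, 0,0,0,0,0,0]' | head -5
python3 -m handwheel '[0,0,0,0,0,0, 0,0,0,0,0,0, 0,0,0,0,0,0, 0,0,0,0,0,0]' 0.5
python3 -m handwheel '[0,0,0.1,0,0,0, 0,0,0.2,0,0,0, 0,0,0.25,0,0,0, 0,0,0.2,0,0,0, 0,0,0.1,0,0,0]' | head -2
python3 -m handwheel '[-0.091,0.142,0,0,0,0.0022, -0.091,0.142,0,0,0,0.0022, -0.091,0.142,0,0,0,0.0022, -0.091,0.142,0,0,0,0.0022, -0.091,0.142,0,0,0,0.0022]' | head -2
python3 -m handwheel '[-0.091,0.142,0,0,0,0.0022, -0.091,0.142,0,0,0,0.0022, -0.091,0.142,0,0,0,0.0022, -0.091,0.142,0,0,0,0.0022, -0.091,0.142,0,0,0,0.0022]' | head -2
python3 -m handwheel '[0,0,0,0,0,0, 0,0,0,0,0,0]' | head -2
python3 - <<'E'
from meas import *
import plan
sticks()
print("plate:"); im,X=sticks("top",.117,.132,(.4,-.28),(.75,-.02)); cv2.imwrite("pics/t4.png",im)
plan.plan(.465,.1167,.08,13)
E
```

```text
time: 23.78
eef_pos: [0.6004, -0.0938, 0.1219]
time: 24.2
eef_pos: [0.6033, -0.0964, 0.1029]
tcp_rot: [0.636, 0.772, 0.0, 0.0]
contact_force: [0.4, 0.2, -0.9]
opening: 0.181
time: 24.53
eef_pos: [0.6034, -0.0968, 0.103]
tcp_rot: [0.636, 0.772, 0.0, 0.001]
contact_force: [-0.5, -0.5, -0.1]
opening: 0.499
finger_force: 0.0
time: 24.95
eef_pos: [0.6048, -0.0973, 0.2355]
time: 25.37
eef_pos: [0.534, 0.0107, 0.23]
time: 25.78
eef_pos: [0.4657, 0.1173, 0.23]
time: 25.95
eef_pos: [0.466, 0.1171, 0.23]
cc [291. 170.] 85 [0.466 0.114 0.097] (array([463.7, 115.1]), array([16.9, 16.1]), 10.7)
cc [415. 176.] 182 [0.641 0.327 0.094] (array([640.3, 328.5]), array([40.1, 24.9]), 36.9)
plate:
cc [405. 163.] 68 [ 0.627 -0.2    0.125] (array([ 627.8, -200.9]), array([15.7, 17.8]), 10.8)
cc [356. 175.] 68 [ 0.603 -0.094  0.125] (array([603.1, -94.2]), array([16. , 16.1]), 12.5)
cc [415. 210.] 59 [ 0.528 -0.217  0.125] (array([ 528.2, -217.8]), array([15.6, 14.6]), 14.4)
t 26.1 pos [0.4668 0.1161 0.23  ] phi 13.0 q1,q6 [  2. -11.] tot [-0.012  0.004 -1.   ] -0.0 n 4 per5: [-2.4e-03  8.0e-04 -2.0e-01 -1.0e-04]
```

```bash
python3 -m handwheel '[-0.012,0.004,-0.22,0,0,0, 0,0,-0.27,0,0,0, 0,0,-0.25,0,0,0, 0,0,-0.18,0,0,0, 0,0,-0.08,0,0,0]' | head -2
python3 -m handwheel '[0,0,0,0,0,0, 0,0,0,0,0,0, 0,0,0,0,0,0, 0,0,0,0,0,0, 0,0,0,0,0,0]' 0 80
python3 -m handwheel '[0,0,0,0,0,0, 0,0,0.03,0,0,0, 0,0,0.03,0,0,0, 0,0,0.03,0,0,0, 0,0,0.03,0,0,0]'
python3 -m handwheel '[0,0,0.05,0,0,0, 0,0,0.07,0,0,0, 0,0,0.1,0,0,0, 0,0,0.15,0,0,0, 0,0,0.2,0,0,0]'
python3 -m handwheel '[0,0,0.2,0,0,0, 0,0,0.2,0,0,0, 0,0,0.05,0,0,0, 0,0,0,0,0,0]'
python3 -m handwheel '[0.0284,-0.154,0,0,0,-0.0022, 0.0284,-0.154,0,0,0,-0.0022, 0.0284,-0.154,0,0,0,-0.0022, 0.0284,-0.154,0,0,0,-0.0022, 0.0284,-0.154,0,0,0,-0.0022]' | head -2
python3 -m handwheel '[0.0284,-0.154,0,0,0,-0.0022, 0.0284,-0.154,0,0,0,-0.0022, 0.0284,-0.154,0,0,0,-0.0022, 0.0284,-0.154,0,0,0,-0.0022, 0.0284,-0.154,0,0,0,-0.0022]' | head -2
python3 -m handwheel '[0,0,0,0,0,0, 0,0,0,0,0,0, 0,0,0,0,0,0]'
python3 plan.py .5076 -.1142 .102 11
```

```text
time: 26.47
eef_pos: [0.4622, 0.1158, 0.0752]
time: 26.88
eef_pos: [0.4654, 0.1168, 0.0806]
tcp_rot: [0.622, 0.783, 0.001, 0.001]
contact_force: [0.2, -0.2, -4.2]
opening: 0.172
finger_force: 78.1
time: 27.3
eef_pos: [0.4649, 0.1172, 0.099]
tcp_rot: [0.622, 0.783, 0.0, 0.0]
contact_force: [0.2, -0.2, -0.8]
opening: 0.176
finger_force: 79.8
time: 27.72
eef_pos: [0.4627, 0.1172, 0.1827]
tcp_rot: [0.622, 0.783, -0.001, -0.002]
contact_force: [0.9, -0.4, -1.9]
opening: 0.173
finger_force: 79.7
time: 28.05
eef_pos: [0.466, 0.1173, 0.2546]
tcp_rot: [0.622, 0.783, 0.003, 0.003]
contact_force: [0.9, 0.7, -2.3]
opening: 0.173
finger_force: 79.9
time: 28.47
eef_pos: [0.4846, 0.0009, 0.2481]
time: 28.88
eef_pos: [0.506, -0.1145, 0.2479]
time: 29.13
eef_pos: [0.5062, -0.1133, 0.2487]
tcp_rot: [0.636, 0.772, -0.0, -0.002]
contact_force: [1.1, -0.4, -1.0]
opening: 0.174
finger_force: 79.9
t 29.1 pos [ 0.5062 -0.1133  0.2487] phi 11.0 q1,q6 [-24. -35.] tot [ 0.009 -0.006 -0.978] -0.0 n 4 per5: [ 1.900e-03 -1.200e-03 -1.956e-01 -1.000e-04]
```

```bash
python3 -m handwheel '[0.009,-0.006,-0.2,0,0,0, 0,0,-0.22,0,0,0, 0,0,-0.2,0,0,0, 0,0,-0.12,0,0,0, 0,0,-0.1,0,0,0]' | head -2
python3 -m handwheel '[0,0,-0.06,0,0,0, 0,0,-0.05,0,0,0, 0,0,-0.03,0,0,0, 0,0,-0.015,0,0,0, 0,0,0,0,0,0]' | head -5
python3 -m handwheel '[0,0,0,0,0,0, 0,0,0,0,0,0, 0,0,0,0,0,0, 0,0,0,0,0,0]' 0.5
python3 -m handwheel '[0,0,0.1,0,0,0, 0,0,0.2,0,0,0, 0,0,0.25,0,0,0, 0,0,0.2,0,0,0, 0,0,0.1,0,0,0]' | head -2
python3 -m handwheel '[-0.02,0.2,0,0,0,0, -0.02,0.2,0,0,0,0, -0.02,0.2,0,0,0,0, -0.02,0.2,0,0,0,0, -0.02,0.2,0,0,0,0]' | head -2
python3 -m handwheel '[0,0,0,0,0,0, 0,0,0,0,0,0]' | head -2
python3 - <<'E'
from meas import *
im,X=sticks("top",.117,.132,(.4,-.28),(.75,-.02)); cv2.imwrite("pics/t5.png",im); np.savez("pics/top5",im=im,X=X)
c=np.array([.565,-.158]); th=np.radians(11); R=np.array([[np.cos(th),np.sin(th)],[-np.sin(th),np.cos(th)]])
W=X[150:250,100:155].reshape(-1,3)
hsv=cv2.cvtColor(im,cv2.COLOR_BGR2HSV); m=(hsv[...,1]>120); m[:,:112]=0;m[:,145:]=0;m[:195]=0;m[300:]=0
print("knife handle",rect(X[m]),X[m].mean(0))
P=X[160:210,425:475].reshape(-1,3); P=P[(P[:,2]>.074)&(P[:,2]<.09)]; print("knob",rect(P),P.mean(0),len(P))
Q=P[:,:2]-P[:,:2].mean(0); w,v=np.linalg.eigh(Q.T@Q); print("axis deg",np.degrees(np.arctan2(v[1,1],v[0,1]))%180)
cr=cv2.resize(im[140:230,395:485],None,fx=6,fy=6,interpolation=cv2.INTER_CUBIC); cv2.imwrite("pics/k1.png",cv2.convertScaleAbs(cr,alpha=1.8))
E
```

```text
time: 29.55
eef_pos: [0.5066, -0.1128, 0.1214]
time: 29.97
eef_pos: [0.5087, -0.1148, 0.1016]
tcp_rot: [0.636, 0.772, 0.0, 0.0]
contact_force: [-0.3, 0.3, -1.7]
opening: 0.179
time: 30.3
eef_pos: [0.5091, -0.1152, 0.1022]
tcp_rot: [0.636, 0.772, 0.0, 0.001]
contact_force: [0.9, -0.9, 0.5]
opening: 0.5
finger_force: 0.0
time: 30.72
eef_pos: [0.5104, -0.1157, 0.2343]
time: 31.13
eef_pos: [0.4933, 0.0363, 0.2294]
time: 31.3
eef_pos: [0.4934, 0.0362, 0.2293]
cc [405. 163.] 69 [ 0.627 -0.2    0.126] (array([ 627.6, -200.4]), array([16.1, 16.2]), 10.6)
cc [356. 175.] 68 [ 0.603 -0.094  0.125] (array([602.8, -94.3]), array([15.8, 16. ]), 13.7)
cc [415. 210.] 59 [ 0.528 -0.217  0.125] (array([ 528. , -217.6]), array([15.6, 14.6]), 13.3)
cc [367. 220.] 67 [ 0.509 -0.114  0.126] (array([ 508.5, -115. ]), array([16. , 15.7]), 13.4)
knife handle (array([506.6, 429.3]), array([104. ,  20.7]), 0.3) [0.50594331 0.42838186 0.02063187]
knob (array([ 595.9, -330.4]), array([48.9, 13.5]), 9.9) [ 0.59557561 -0.3291107   0.07991007] 135
axis deg 9.916777507590126
```

View pics/t5.png

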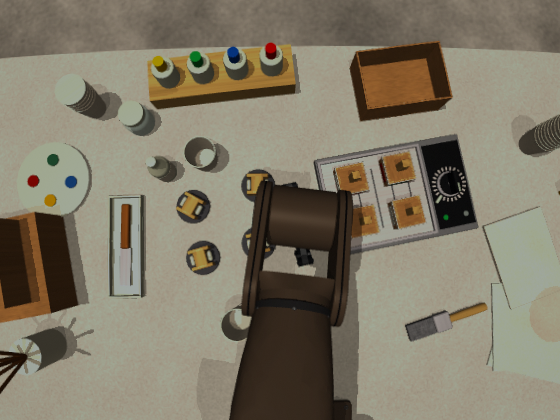

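View pics/k1.png

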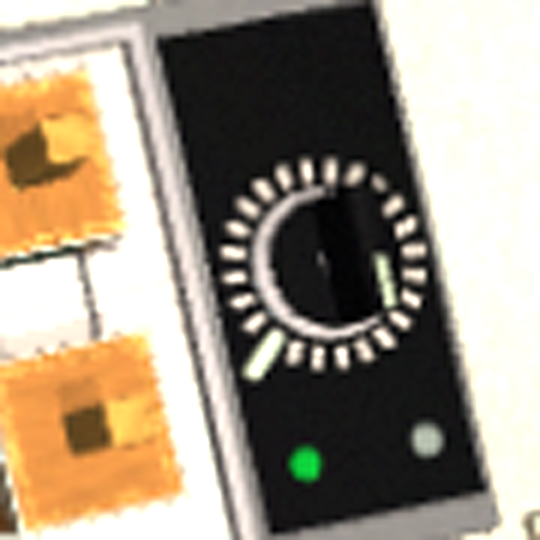

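All four boxes stand inside the rim and the knife lies in the tray. In the knob crop the pointer is at the lower end of the bar (387,280), and the tab is at (265,355). I'll measure the turn angle from these.

Run:
```python
from meas import *
import plan
d=np.load("pics/top5.npz"); im=d["im"]; X=d["X"]
g=im[...,1].astype(float).copy()
# panel ring pixels
m=np.zeros(g.shape,bool); m[160:210,425:473]=1
m&=(g>90)&(X[...,2]<.05)
P=X[m]; uv=np.argwhere(m)[:,::-1]
k=np.array([.5965,-.3297]); r=np.hypot(*(P[:,:2]-k).T)
print("z panel",np.median(P[:,2]))
# tab: component around pixel (439,199)
n,l,s,c=cv2.connectedComponentsWithStats(m.astype(np.uint8),connectivity=4)
i=l[199,439]; print(i,s[i],c[i]); T=X[l==i]; print(T.mean(0))
for kk in (k,np.array([.5956,-.3291]),np.array([.565,-.158])+.175*np.array([.187,-.982])):
    v=T.mean(0)[:2]-kk; print(kk.round(4),"tab deg",np.degrees(np.arctan2(v[1],v[0]))%360,"dist",np.hypot(*v))
# tick ring circle fit
sel=(r>.024)&(r<.046)&(l[m]!=i)
(cx,cy),rad=cv2.minEnclosingCircle(P[sel,:2].astype(np.float32)*1000); print("ring",cx,cy,rad)
plan.plan(.5965,-.3297,.2,100.5)
plan.plan(.5965,-.3297,.2,-79.5)
```

```text
z panel 0.03141787005820529
25 [436 195   6   8  25] [438.64 198.6 ]
[ 0.56096778 -0.30352474  0.03581794]
[ 0.5965 -0.3297] tab deg 143.62231892985335 dist 0.04413256004021551
[ 0.5956 -0.3291] tab deg 143.55481856964744 dist 0.04305211432792535
[ 0.5977 -0.3298] tab deg 144.39003730382606 dist 0.04521186241712906
ring 596.9929809570312 -330.8581237792969 41.10810089111328
t 31.4 pos [0.4936 0.0352 0.2292] phi 11.1 q1,q6 [ -8. -19.] tot [ 0.686 -2.433 -0.195] 0.993 n 13 per5: [ 0.0457 -0.1622 -0.013   0.0662]
t 31.4 pos [0.4936 0.0352 0.2292] phi 11.1 q1,q6 [ -8. -19.] tot [ 0.686 -2.433 -0.195] 0.993 n 13 per5: [ 0.0457 -0.1622 -0.013   0.0662]
```

The clockwise turn needed is about 46°, from pointer 190.4° to tab 144°. I'll go above the knob.

```bash
python3 -m handwheel '[0.046,-0.1623,0,0,0,-0.067, 0.046,-0.1623,0,0,0,-0.067, 0.046,-0.1623,0,0,0,-0.067, 0.046,-0.1623,0,0,0,-0.067, 0.046,-0.1623,0,0,0,-0.067]' 0.5 60 | head -2
python3 -m handwheel '[0.046,-0.1623,0,0,0,-0.067, 0.046,-0.1623,0,0,0,-0.067, 0.046,-0.1623,0,0,0,-0.067, 0.046,-0.1623,0,0,0,-0.067, 0.046,-0.1623,0,0,0,-0.067]' | head -2
python3 -m handwheel '[0.046,-0.1623,0,0,0,-0.067, 0.046,-0.1623,0,0,0,-0.067, 0.046,-0.1623,0,0,0,-0.067, 0.046,-0.1623,0,0,0,-0.067, 0.046,-0.1623,0,0,0,-0.067]' | head -2
python3 -m handwheel '[0,0,0,0,0,0, 0,0,0,0,0,0]' | head -2
python3 - <<'E'
from meas import *
import plan
plan.plan(.597,-.330,.071,-79.5)
im,X=sticks("scene",.117,.132,(.4,-.28),(.75,-.02))
E
```

```text
time: 31.77
eef_pos: [0.5282, -0.0895, 0.229]
time: 32.18
eef_pos: [0.5622, -0.2115, 0.2288]
time: 32.6
eef_pos: [0.5963, -0.3333, 0.2287]
time: 32.77
eef_pos: [0.5961, -0.3328, 0.2283]
t 32.8 pos [ 0.5961 -0.3328  0.2283] phi -79.6 q1,q6 [-38.  42.] tot [ 0.006  0.019 -1.048] 0.001 n 4 per5: [ 1.200e-03  3.800e-03 -2.097e-01  1.000e-04]
cc [207. 215.] 72 [ 0.512 -0.115  0.123] (array([ 510.2, -114.6]), array([16. , 16.4]), 7.7)
cc [241. 240.] 89 [ 0.606 -0.095  0.123] (array([604. , -93.8]), array([16.5, 17. ]), 11.7)
cc [159. 245.] 87 [ 0.531 -0.219  0.123] (array([ 528.9, -218.7]), array([16.8, 16.3]), 12.7)
cc [193. 276.] 107 [ 0.629 -0.201  0.123] (array([ 627.9, -200.5]), array([17.5, 15.9]), 10.5)
```

Boxes are all in place. I'll descend slowly, settle and grip.

```bash
python3 -m handwheel '[0.006,0.019,-0.22,0,0,0, 0,0,-0.25,0,0,0, 0,0,-0.2,0,0,0, 0,0,-0.12,0,0,0, 0,0,-0.08,0,0,0]' | head -2
python3 -m handwheel '[0,0,-0.06,0,0,0, 0,0,-0.04,0,0,0, 0,0,-0.03,0,0,0, 0,0,-0.015,0,0,0, 0,0,0,0,0,0]' | head -4
python3 -m handwheel '[0,0,0,0,0,0, 0,0,0,0,0,0, 0,0,0,0,0,0]' | head -4
python3 plan.py .597 -.330 .071 -79.5
```

```text
time: 33.23
eef_pos: [0.596, -0.3253, 0.0948]
time: 33.65
eef_pos: [0.5983, -0.3275, 0.0774]
tcp_rot: [0.996, 0.092, 0.0, 0.0]
contact_force: [-1.2, -0.5, -0.2]
time: 33.9
eef_pos: [0.5983, -0.3275, 0.0775]
tcp_rot: [0.996, 0.092, 0.001, 0.0]
contact_force: [1.2, -0.6, 0.4]
t 33.9 pos [ 0.5983 -0.3275  0.0775] phi -79.4 q1,q6 [-37.  42.] tot [-0.009 -0.017 -0.043] -0.001 n 1 per5: [-0.0017 -0.0033 -0.0087 -0.0002]
```

```bash
python3 -m handwheel '[-0.009,-0.017,-0.02,0,0,0, 0,0,-0.02,0,0,0, 0,0,0,0,0,0, 0,0,0,0,0,0]' | head -4
python3 -m handwheel '[0,0,0,0,0,0, 0,0,0,0,0,0, 0,0,0,0,0,0, 0,0,0,0,0,0, 0,0,0,0,0,0]' 0 60
python3 plan.py .597 -.330 .063 -79.5
```

```text
time: 34.23
eef_pos: [0.5962, -0.3296, 0.07]
tcp_rot: [0.996, 0.092, -0.0, -0.0]
contact_force: [0.1, 0.1, -0.9]
time: 34.65
eef_pos: [0.5969, -0.3311, 0.071]
tcp_rot: [0.996, 0.092, 0.001, 0.001]
contact_force: [0.7, -5.6, -2.1]
opening: 0.153
finger_force: 61.9
t 34.6 pos [ 0.5969 -0.3311  0.071 ] phi -79.4 q1,q6 [-37.  42.] tot [ 0.001  0.008 -0.054] -0.001 n 1 per5: [ 0.0002  0.0015 -0.0107 -0.0002]
```

```bash
python3 -m handwheel '[0,0,-0.02,0,0,0, 0,0,-0.02,0,0,0, 0,0,-0.018,0,0,0, 0,0,0,0,0,0, 0,0,0,0,0,0]'
python3 plan.py .597 -.330 .063 -125.5
```

```text
time: 35.07
eef_pos: [0.5969, -0.3311, 0.0635]
tcp_rot: [0.996, 0.092, 0.0, 0.001]
contact_force: [-2.4, -4.8, 4.9]
opening: 0.153
finger_force: 63.2
t 35.1 pos [ 0.5969 -0.3311  0.0635] phi -79.4 q1,q6 [-37.  42.] tot [ 0.     0.008 -0.003] -0.512 n 7 per5: [ 0.      0.0008 -0.0003 -0.0512]
```

```bash
python3 -m handwheel '[0,0,-0.006,0,0,0, 0,0,0,0,0,0]' | grep -E "eef|contact"
python3 -m handwheel '[0,0,0,0,0,-0.043, 0,0,0,0,0,-0.043, 0,0,0,0,0,-0.043, 0,0,0,0,0,-0.043, 0,0,0,0,0,-0.043]' | grep -E "eef|contact|rot"
python3 -m handwheel '[0,0,0,0,0,-0.043, 0,0,0,0,0,-0.043, 0,0,0,0,0,-0.043, 0,0,0,0,0,-0.043, 0,0,0,0,0,-0.043]' | grep -E "eef|contact|rot"
python3 -m handwheel '[0,0,0,0,0,-0.043, 0,0,0,0,0,-0.043, 0,0,0,0,0,0, 0,0,0,0,0,0, 0,0,0,0,0,0]' | grep -E "eef|contact|rot|finger"
python3 plan.py .597 -.330 .063 -125.5
```

```text
eef_pos: [0.597, -0.3311, 0.0629]
contact_force: [-2.4, -5.1, 5.9]
eef_pos: [0.597, -0.3313, 0.0629]
tcp_rot: [0.997, -0.078, 0.001, 0.002]
contact_force: [-2.5, -4.7, 5.5]
eef_pos: [0.597, -0.3315, 0.063]
tcp_rot: [0.97, -0.244, 0.001, 0.002]
contact_force: [-1.9, -5.2, 6.4]
eef_pos: [0.597, -0.3316, 0.063]
tcp_rot: [0.952, -0.308, 0.001, 0.002]
contact_force: [-2.8, -5.7, 5.9]
finger_force: 63.1
t 36.5 pos [ 0.597  -0.3316  0.063 ] phi -125.8 q1,q6 [-38.  88.] tot [-0.     0.011  0.   ] 0.004 n 1 per5: [-0.      0.0021  0.      0.0007]
```

```bash
python3 -m handwheel '[0,0,0.02,0,0,0, 0,0,0.02,0,0,0, 0,0,0.015,0,0,0, 0,0,0,0,0,0]' | grep -E "eef|contact"
python3 -m handwheel '[0,0,0,0,0,0, 0,0,0,0,0,0, 0,0,0,0,0,0, 0,0,0,0,0,0]' 0.4 | grep -E "eef|contact|open"
python3 -m handwheel '[0,0,0.05,0,0,0, 0,0,0.15,0,0,0, 0,0,0.25,0,0,0, 0,0,0.25,0,0,0, 0,0,0.2,0,0,0]' | head -2
python3 -m handwheel '[-0.1,-0.22,0,0,0,0, -0.1,-0.22,0,0,0,0, -0.1,-0.22,0,0,0,0, -0.1,-0.22,0,0,0,0, -0.1,-0.22,0,0,0,0]' | head -2
python3 -m handwheel '[0,0,0,0,0,0, 0,0,0,0,0,0]' | head -2
python3 - <<'E'
from meas import *
im,X=sticks("top",.117,.132,(.4,-.28),(.75,-.02)); cv2.imwrite("pics/t6.png",im)
P=X[160:210,425:475].reshape(-1,3); P=P[(P[:,2]>.07)&(P[:,2]<.09)]; print("knob",rect(P),P.mean(0),len(P))
hsv=cv2.cvtColor(im,cv2.COLOR_BGR2HSV); m=(hsv[...,1]>120); m[:,:112]=0;m[:,145:]=0;m[:195]=0;m[300:]=0
print("knife handle",rect(X[m]),X[m].mean(0))
cr=cv2.resize(im[130:260,310:490],None,fx=4,fy=4,interpolation=cv2.INTER_CUBIC); cv2.imwrite("pics/k2.png",cv2.convertScaleAbs(cr,alpha=1.8))
E
```

```text
eef_pos: [0.597, -0.3316, 0.0706]
contact_force: [-2.1, -7.1, 2.8]
eef_pos: [0.5962, -0.3285, 0.0683]
contact_force: [-0.7, 0.7, 0.1]
opening: 0.4
time: 37.57
eef_pos: [0.5971, -0.3296, 0.2076]
time: 37.98
eef_pos: [0.521, -0.4956, 0.2049]
time: 38.15
eef_pos: [0.5204, -0.4963, 0.2044]
cc [405. 163.] 71 [ 0.627 -0.2    0.125] (array([ 627.6, -200.6]), array([15.9, 17.2]), 15.8)
cc [356. 175.] 68 [ 0.603 -0.094  0.125] (array([602.9, -94.2]), array([15.9, 16.5]), 13.3)
cc [415. 210.] 60 [ 0.528 -0.217  0.125] (array([ 527.9, -217.3]), array([15.6, 14.4]), 13.1)
cc [367. 220.] 65 [ 0.508 -0.114  0.126] (array([ 508.7, -115. ]), array([15.8, 15.8]), 10.6)
knob (array([ 595.5, -329.1]), array([15. , 48.4]), 55.3) [ 0.59581889 -0.32789093  0.07986257] 147
knife handle (array([506.4, 429.3]), array([103.7,  20.9]), 0.7) [0.50605631 0.42839926 0.02051618]
```

View pics/k2.png

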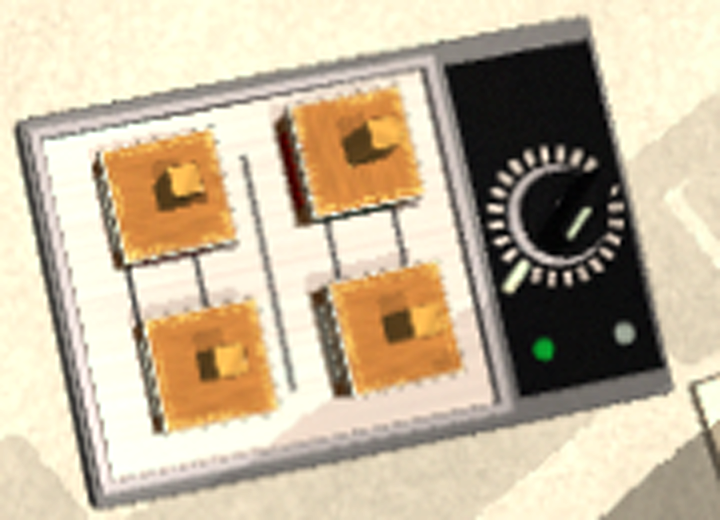

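The picture shows all four boxes flat inside the rim. The knob is up, with its pointer (580,223) at about 145° against the tab (515,277) at about 144°. The arm is clear of everything, so I'm handing in.

```bash
python3 -c "
from plant import ctrl
print(ctrl.sign_off())"
```

```text
the job is handed in; nothing more can be done
None
```

Job handed in at about 38 s: the knife is in the tray, all four boxes stand upright on the plate, and the knob is back up with its pointer within about 2° of the tab. The sign-off returned no verdict.

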